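# Ready the recipe and the spices for baking

### The arm

A 6-joint arm with a two-finger parallel gripper is mounted at the origin on the work surface. World frame = base frame: x ahead of the robot, y to its left, z up, the work surface at z = 0. Lengths are in mm, angles in rad, forces in N, time in s.
With the tool pointing down it reaches from about 275 to 825 mm from the base axis. Payload 4.9 kg.
Tool frame: the origin (TCP) lies at the very end of the fingers, on their centre line; the grasp point (between the pads) lies behind it (r.grip_point_offset is the z of the grasp point in the tool frame, in mm); z points along the fingers, y is the line along which they close (so a half turn about z gives the same grasp; the last joint's range is limited). The gripper opens to 85 mm and grips with 20 to 120 N. Pads are 22 mm wide; open, the fingers measure 114 mm over their backs; the gripper's body (76 mm by 85 mm) begins 54 mm behind the grasp point. The pads swing forward as they close: fully open they stand 13 mm farther back than shut.
Start: joints at [1.188, 0.326, -0.193, 1.052, 0, 1.437], TCP at [135.426, 533.084, 231.281] pointing down, gripper open.
Joint ranges: [-2.65, 2.65], [-0.97, 1.79], [-1.3, 1.35], [-1.93, 2.1], [-1.47, 1.37], [-3.14, 3.14]. Speed limits (rad/s): [2.57, 2.57, 3.14, 3.14, 3.14, 3.14].

### API

Orientations are given as a unit quaternion [x, y, z, w].
In Python, from station import r gives the robot as it stands.
- The arm moves only by the tool servo_tool, never from a script. Its argument "deltas" is a list of rows, each a list of 6 numbers: the shift along the tool's x, y, z each as a share of 3 cm, from -1 to 1, then the turn, a rotation vector about the tool's x, y, z each as a share of 0.12 rad, from -1 to 1. A call has 1 to 20 rows; each row shifts and turns the commanded pose from where the row before left it, along the tool's axes as they then stand; what a row does not reach is not made up. A row lasts 1/8 s, in which the tool goes at most 62.5 mm and 10.7 degrees, less where a joint would pass 70% of its speed; a pose out of reach is approached as far as the arm can. A call with a number of a shift or a turn outside -1 to 1 is refused whole. A call with a gripper value outside its range is refused whole. "gripper" is the closure, from 0 (fully open) to 1 (shut), set as the call begins (left out, the last holds). The fingers move at their own pace and stop on an object; "newtons" is the grip in N (left out, the last holds). Time passes only in rows, so rows that do not move let the fingers close. It gives the time, the measured TCP pose, the force, the opening and the grip force at its end, in the units of the state.
- r.state(): the state, without advancing time (a new reading comes with each control period).
- r.read_camera(name): name is "scene" or "top" or "wrist"; returns a dict with "img" (420x560x3 uint8, blue, green, red), "fx", "fy", "cx", "cy" (pixels), "position" and "rotation" of the camera in the world. Camera axes: x right, y down, z forward; pixel columns grow to the right and rows downward; lengths in mm; the calibration is good to about 2 mm. The wrist camera is an equidistant fisheye: a pixel r from the principal point sees the ray r / f radians off the axis. A picture is of the moment at which its call begins. There is no depth.
- r.sign_off(): hands the job in; it is judged then, once.
The state is a dict: "clock": time; "q": joint angles; "dq": joint speeds; "tau": joint torques, N m; "eef_pos": TCP position; "eef_rot": TCP orientation; "contact_force": force on the tool from outside, world axes, zero at the start; "torque": the same for the moment, N m; "grip_width": finger opening in mm; "grasp_force": force on a finger pad.
Only numpy, scipy, OpenCV 4.12 (cv2) and the standard library are available. Lean on these libraries where they do the work, as an engineer would, in place of code of your own. Each camera call takes 0.05 s, during which the arm holds its last target. There are 200 camera calls.

### The job

Get the mixer corner ready for baking: turn the recipe binder's stiff leaf over its rings so that it lies flat on the other side with its teal face up, then stand the white ramekin upright on the middle of that face to keep the place. Also stand every tipped spice tin upright in the spice tray, lid up, leaving the two jars standing in the tray and the red clip where it lies.

Things in the scene. Friction and masses are not known exactly. Their poses are not given: they have to be found in the camera images.
- tray: shallow fixed aluminium spice tray, 136 (its x) by 436 (its y) mm outside, lip 10 mm high, walls and floor 3 mm thick, so things in it stand 3 mm above the counter; origin at the centre of its underside, on the counter. Its long way is its y axis; its x axis points away from the robot
- ring_axis (a point): point on the ring axis of the small open recipe binder, 34 mm above the counter and level with the pull point of the leaf along the axis; its x axis runs along the rings, away from the robot, y to the left, z up. The binder is fixed, navy covers 256 (y) by 160 (x) mm whose near edge lies 22 mm beyond this point in +x; a 31 mm high block of pages lies on either side of the rings, and three steel rings of 15 mm radius stand about the axis
- leaf (a joint): angle of the stiff cream leaf about the ring axis (rad): 0 lying flat on the right-hand (-y) pages, as at the start or slightly raised, 1.57 upright, 3.14 lying flat on the left-hand (+y) pages with its other, teal face up. It swings freely, about 70 g with a little drag, and falls slowly to whichever side it leans when let go; the block stops it at each end
- leaf_pull (a point): point to take hold of the leaf: on the round pale wood stick (10 mm in diameter) along the leaf's free edge, 108 mm from the ring axis. The stick juts 50 mm out past the leaf's near end, parallel to the rings, clear of the covers with bare counter beneath; this point is 28 mm out from the leaf. Its x axis runs along the stick, towards the leaf. Held across from above, the stick may turn between the fingers while the leaf is swung over
- leaf_face (a point): centre of the leaf's other (teal) face. The leaf is 148 mm along the rings (x) and 105 mm across (y), 3 mm thick, and its near edge to the rings is 8 mm from the ring axis. The face looks along this frame's -z: downwards at first, upwards once the leaf is turned, when this point is 36 mm above the counter
- ramekin_mid (a point): centre (20 mm up) of a small white ceramic ramekin, open at the top, 62 mm across the rim, 54 mm across its base and 40 mm high, about 160 g; its z axis up. It starts on the counter between binder and tray
- tin_a_mid (a point): centre of a yellow square spice tin, 38 x 38 mm in section and 76 mm tall, about 110 g, with a white label band and a steel lid at one end. The tin's own +x axis runs from its base through its lid, so this axis is level when the tin lies tipped and points straight up when it stands lid up; the centre is 38 mm from base and lid and 19 mm from each side. At the start it lies on a side across the tray; in some starts this tin is absent
- tin_b_mid (a point): centre of a red square spice tin, 38 x 38 mm in section and 76 mm tall, about 110 g, with a white label band and a steel lid at one end. The tin's own +x axis runs from its base through its lid, so this axis is level when the tin lies tipped and points straight up when it stands lid up; the centre is 38 mm from base and lid and 19 mm from each side. At the start it lies on a side across the tray; in some starts this tin is absent
- tin_c_mid (a point): centre of a blue square spice tin, 38 x 38 mm in section and 76 mm tall, about 110 g, with a white label band and a steel lid at one end. The tin's own +x axis runs from its base through its lid, so this axis is level when the tin lies tipped and points straight up when it stands lid up; the centre is 38 mm from base and lid and 19 mm from each side. At the start it lies on a side across the tray; in some starts this tin is absent
- tin_d_mid (a point): centre of a green square spice tin, 38 x 38 mm in section and 76 mm tall, about 110 g, with a white label band and a steel lid at one end. The tin's own +x axis runs from its base through its lid, so this axis is level when the tin lies tipped and points straight up when it stands lid up; the centre is 38 mm from base and lid and 19 mm from each side. At the start it lies on a side across the tray; in some starts this tin is absent
- jar_a: amber glass jar with a steel lid, 36 mm across and 62 mm tall, about 250 g, standing loose in the tray near its long centre line, about 110 mm to the right (-y) of the tray's middle; origin at the centre of its underside, its z axis up. To be left standing in the tray
- jar_b: amber glass jar with a steel lid, 36 mm across and 62 mm tall, about 250 g, standing loose in the tray near its long centre line, about 110 mm to the left (+y) of the tray's middle; origin at the centre of its underside, its z axis up. To be left standing in the tray
- clip: bystander: red C-shaped pastry mat roll clip, 50 x 30 x 35 mm, on the counter in front of the tray; origin at the centre of its underside
There are look-alikes about, which are no part of the job. What is shaped like the part that bears tin_d_mid but purple is not meant.

How it is judged:
By the outcome, as a careful person would: the job done as asked, in the order asked, and still so for the second after the job is handed in, with the robot touching nothing.
Of tin_a, tin_b, tin_c, tin_d only 2 to 4 are there at a start; the rules pass over those that are not, and their reading is None.
At some moment in a run one of ramekin, tin_a, tin_b, tin_c, tin_d may be knocked a few centimetres aside while the robot is not near it.
Once in a run the grip may slacken for a moment while it holds something.
It also fails if it takes over 210 s, if anything falls off the work surface, if the arm or the gripper's body presses on something with over 40 N, if the wrist force passes 120 N, or if a joint passes its speed limit or range.

## Working session

There is one attempt and no reset: what is moved stays moved. The work goes in short steps, Python scripts to look and compute and a tool call to move; the robot and the scene stay as the last step left them, time stands still between calls to the robot, and variables do not carry over. Pictures are saved under pics/ and viewed, at most 14 in all, crops included, and the job is handed in when it is done.

Besides the shell and the picture viewer there is one more tool, called after "Request:" in YAML: its name, and indented under it one key for each argument. servo_tool: Moves the arm, as the interface text tells. Shift numbers are shares of 3 cm and turn numbers shares of 0.12 rad, none past 1 either way. Its arguments: {"type":"object","properties":{"deltas":{"type":"array","items":{"type":"array","items":{"type":"number"}}},"gripper":{"type":"number"},"newtons":{"type":"number"}},"required":["deltas"]}

```bash
ls; mkdir -p pics; python3 - <<'E'
from station import r
import cv2
s=r.state();print(s['eef_pos'],s['eef_rot'],s['clock'],r.grip_point_offset)
for n in("top","scene"):
    c=r.read_camera(n);cv2.imwrite(f"pics/{n}0.png",c["img"]);print(n,c["fx"],c["fy"],c["cx"],c["cy"],c["position"],c["rotation"])
E
```

```text
pics
[135.21001306 532.55501374 230.51762851] [ 1.24053465e-01  9.92275189e-01 -8.01520239e-04 -2.09867152e-04] 0.0 -18.700000000000003
top 456.5686571443839 456.5686571443839 282.48025675843724 216.5202129111756 [ 358.37362283  139.12255831 1218.75108172] [-0.69913818  0.71333592 -0.03421978  0.0344482 ]
scene 476.5353977243741 476.5353977243741 281.9169160961674 197.8169873365934 [1029.02285731  817.26987048  886.44132859] [ 0.30057905  0.86665392 -0.37419862 -0.13615653]
```

View pics/top0.png

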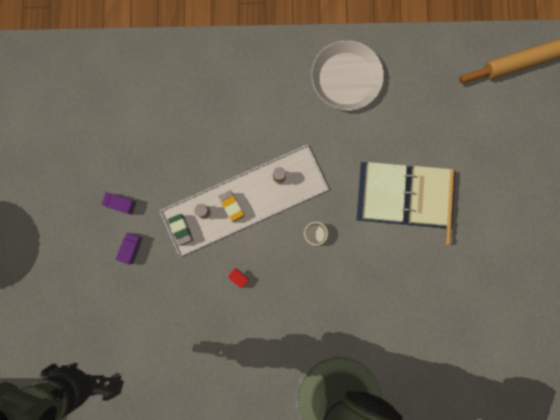

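View pics/scene0.png

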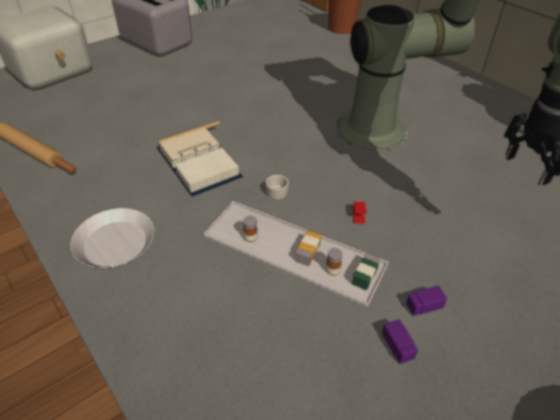

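The top view shows the green tin at (179,229) and the yellow tin at (232,207), both lying in the tray. The jars are at (203,211) and (280,175), the ramekin at (316,233), the clip at (238,278), and the leaf stick runs (452,170)-(449,240). The purple tins at (118,203) and (129,248) lie on the counter and are look-alikes. The green one in the tray is tin_d; there is no red or blue tin. I'll confirm this in a crop.

```bash
cat > h.py <<'E'
import numpy as np,cv2
from station import r
from scipy.spatial.transform import Rotation as R
def Rm(c):
    q=np.array(c["rotation"],float)
    return R.from_quat(q).as_matrix() if q.size==4 else q.reshape(3,3)
def ray(c,uv,fish=False):
    x=(uv[0]-c["cx"])/c["fx"];y=(uv[1]-c["cy"])/c["fy"]
    if fish:
        t=np.hypot(x,y);d=np.array([x/t*np.sin(t),y/t*np.sin(t),np.cos(t)]) if t>1e-9 else np.array([0,0,1.])
    else: d=np.array([x,y,1.])
    return Rm(c)@d
def pt(c,uv,z,fish=False):
    d=ray(c,uv,fish);p=np.array(c["position"]);return p+d*(z-p[2])/d[2]
def proj(c,P,fish=False):
    p=Rm(c).T@(np.array(P,float)-np.array(c["position"]))
    if fish:
        t=np.arctan2(np.hypot(p[0],p[1]),p[2]);n=np.hypot(p[0],p[1]);return c["cx"]+c["fx"]*t*p[0]/n,c["cy"]+c["fy"]*t*p[1]/n
    return c["cx"]+c["fx"]*p[0]/p[2],c["cy"]+c["fy"]*p[1]/p[2]
def shot(n,name,box=None,k=1):
    c=r.read_camera(n);im=c["img"]
    if box: x0,y0,x1,y1=box;im=im[y0:y1,x0:x1]
    cv2.imwrite(f"pics/{name}.png",cv2.resize(im,None,fx=k,fy=k,interpolation=cv2.INTER_CUBIC));return c
E
python3 - <<'E'
from h import *
c=shot("top","crop1",(150,135,350,285),4)
np.set_printoptions(precision=0,suppress=True)
for n,uv,z in [("green",(179,229),41),("yel",(232,207),41),("jarR",(280,175),65),("jarL",(203,211),65),("ram",(316,233),40),("stickend",(449,240),35),("stickfar",(453,171),35),("clip",(238,278),30),("trayA",(162,210),10),("B",(308,146),10),("C",(328,189),10),("D",(182,255),10),("ring",(409,190),40)]:print(n,pt(c,uv,z))
E
```

```text
green [446. 407.  41.]
yel [501. 269.  41.]
jarR [578. 143.  65.]
jarL [489. 340.  65.]
ram [429.  53.  40.]
stickend [ 404. -292.   35.]
stickfar [ 585. -312.   35.]
clip [317. 256.  30.]
trayA [500. 459.  10.]
B [666.  66.  10.]
C [548.  15.  10.]
D [380. 405.  10.]
ring [ 536. -193.   40.]
```

View pics/crop1.png

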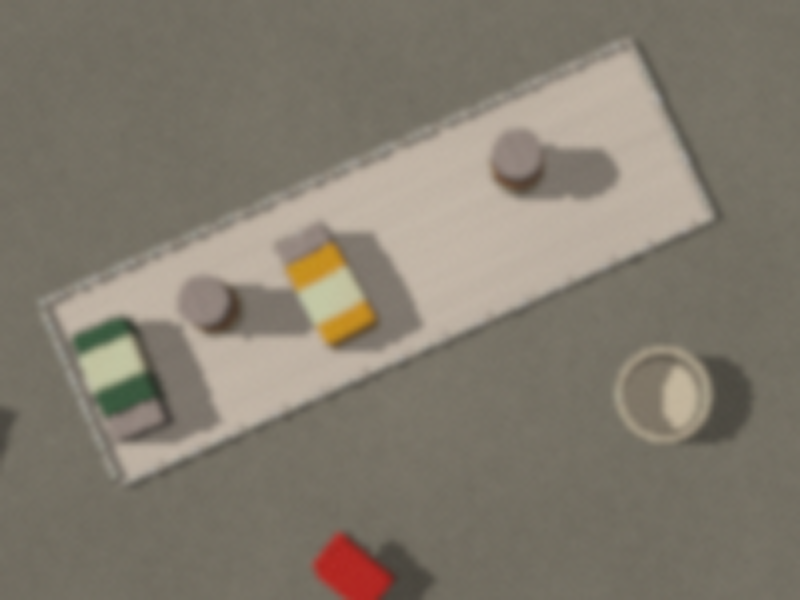

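Only two tins are present. Yellow has its lid to the far side, green has its lid to the near side, and the green one in the tray is tin_d. Next I move above the stick end and look with the wrist camera.

Request:
servo_tool:
  deltas:
    - [-0.62, -0.93, 0.1, 0, 0, 0]
    - [-0.62, -0.93, 0.1, 0, 0, 0]
    - [-0.62, -0.93, 0.1, 0, 0, 0]
    - [-0.62, -0.93, 0.1, 0, 0, 0]
    - [-0.62, -0.93, 0.1, 0, 0, 0]
    - [-0.62, -0.93, 0.1, 0, 0, 0]
    - [-0.62, -0.93, 0.1, 0, 0, 0]
    - [-0.62, -0.93, 0.1, 0, 0, 0]
    - [-0.62, -0.93, 0.1, 0, 0, 0]
    - [-0.62, -0.93, 0.1, 0, 0, 0]
    - [-0.62, -0.93, 0.1, 0, 0, 0]
    - [-0.62, -0.93, 0.1, 0, 0, 0]
    - [-0.62, -0.93, 0.1, 0, 0, 0]
    - [-0.62, -0.93, 0.1, 0, 0, 0]
    - [-0.62, -0.93, 0.1, 0, 0, 0]
    - [-0.62, -0.93, 0.1, 0, 0, 0]
    - [-0.62, -0.93, 0.1, 0, 0, 0]
    - [-0.62, -0.93, 0.1, 0, 0, 0]
  gripper: 0

```text
clock: 2.4
eef_pos: [336.4, -37.2, 177.2]
eef_rot: [0.124, 0.992, 0.0, 0.0]
contact_force: [-0.4, 0.1, 0.1]
grip_width: 84.9
grasp_force: 0.0
```

Request:
servo_tool:
  deltas:
    - [-0.62, -0.93, 0.1, 0, 0, 0]
    - [-0.62, -0.93, 0.1, 0, 0, 0]
    - [-0.62, -0.93, 0.1, 0, 0, 0]
    - [-0.62, -0.93, 0.1, 0, 0, 0]
    - [-0.62, -0.93, 0.1, 0, 0, 0]
    - [-0.62, -0.93, 0.1, 0, 0, 0]
    - [-0.62, -0.93, 0.1, 0, 0, -0.4]
    - [-0.62, -0.93, 0.1, 0, 0, -0.75]
    - [0, 0, 0, 0, 0, 0]
    - [0, 0, 0, 0, 0, 0]

```text
clock: 3.65
eef_pos: [426.3, -287.7, 152.8]
eef_rot: [0.056, 0.998, 0.001, -0.001]
contact_force: [-0.3, 0.2, 0.6]
grip_width: 85.4
grasp_force: 0.0
```

```bash
python3 - <<'E'
from h import *
s=r.state();print(s['eef_pos'],R.from_quat(s['eef_rot']).as_matrix().round(3),s['clock'])
c=shot("wrist","w1");print(c["position"],c["fx"],c["cx"],c["cy"],Rm(c).round(2))
print("pred pull",proj(c,[426,-294,34],True),"ring",proj(c,[438,-187,34],True))
c=r.read_camera("top");cv2.imwrite("pics/crop2.png",cv2.resize(c["img"][150:255,350:470],None,fx=5,fy=5,interpolation=cv2.INTER_CUBIC))
E
```

```text
[ 426.32661384 -287.6788348   152.81388154] [[-0.994  0.111 -0.001]
 [ 0.111  0.994  0.001]
 [ 0.001  0.001 -1.   ]] 3.65
[ 361.39233764 -280.90148517  295.38427926] 325.19226210127806 281.2510338356689 216.29724777051263 [[ 0.11  0.96  0.25]
 [ 0.99 -0.11 -0.03]
 [ 0.    0.26 -0.97]]
pred pull (np.float64(273.7471446103132), np.float64(212.01843426596614)) ring (np.float64(398.27152564602545), np.float64(212.2371339317595))
```

View pics/w1.png

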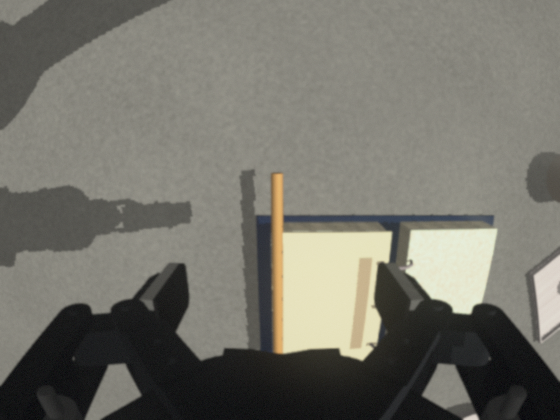

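The stick's near end shows at (278,173), it runs down to (279,350), and the leaf's near edge is around row 227.

```bash
python3 - <<'E'
from h import *
c=r.read_camera("wrist")
np.set_printoptions(precision=1,suppress=True)
for z in(34,40):
  e=pt(c,(277.7,173),z,True);f=pt(c,(279,350),z,True);d=(f-e)/np.linalg.norm(f-e)
  P=e+22*d;print(z,e,f,d,"pull",P,"ring",P+108*np.array([-d[1],d[0],0]), "leafedge",pt(c,(285,224),z,True))
E
```

```text
34 [ 394.3 -286.9   34. ] [ 567.7 -305.4   34. ] [ 1.  -0.1  0. ] pull [ 416.2 -289.2   34. ] ring [ 427.6 -181.8   34. ] leafedge [ 437.6 -285.6   34. ]
40 [ 393.5 -286.7   40. ] [ 563.  -304.9   40. ] [ 1.  -0.1  0. ] pull [ 415.4 -289.1   40. ] ring [ 426.9 -181.7   40. ] leafedge [ 435.9 -285.5   40. ]
```

Request:
servo_tool:
  deltas:
    - [0.16, -0.04, 0.75, 0, 0, 0]
    - [0.16, -0.04, 0.75, 0, 0, 0]
    - [0, 0, 0.75, 0, 0, 0]
    - [0, 0, 0.75, 0, 0, 0]
    - [0, 0, 0.75, 0, 0, 0]
    - [0, 0, 0.75, 0, 0, 0]
    - [0, 0, 0, 0, 0, 0]
    - [0, 0, 0, 0, 0, 0]
  gripper: 0

```text
clock: 4.8
eef_pos: [417.5, -289.8, 19.1]
eef_rot: [0.055, 0.998, -0.0, 0.0]
contact_force: [-0.1, -0.8, -0.2]
grip_width: 85.2
grasp_force: 0.0
```

Request:
servo_tool:
  deltas:
    - [0, 0, 0, 0, 0, 0]
    - [0, 0, 0, 0, 0, 0]
    - [0, 0, 0, 0, 0, 0]
    - [0, 0, 0, 0, 0, 0]
    - [0, 0, 0, 0, 0, 0]
    - [0, 0, 0, 0, 0, 0]
  gripper: 1
  newtons: 30

```text
clock: 5.55
eef_pos: [417.2, -290.4, 18.4]
eef_rot: [0.056, 0.998, -0.001, -0.0]
contact_force: [-1.1, -1.9, 1.7]
grip_width: 8.5
grasp_force: 29.2
```

Request:
servo_tool:
  deltas:
    - [0, 0.02, -0.35, 0, 0, 0]
    - [0, 0.05, -0.35, 0, 0, 0]
    - [0, 0.09, -0.34, 0, 0, 0]
    - [0, 0.12, -0.33, 0, 0, 0]
    - [0, 0.15, -0.32, 0, 0, 0]
    - [0, 0.18, -0.3, 0, 0, 0]
    - [0, 0.21, -0.28, 0, 0, 0]
    - [0, 0.24, -0.26, 0, 0, 0]

```text
clock: 6.55
eef_pos: [420.5, -260.7, 96.3]
eef_rot: [0.056, 0.998, -0.003, -0.0]
contact_force: [-5.1, -7.8, 6.0]
grip_width: 8.6
grasp_force: 29.4
```

Request:
servo_tool:
  deltas:
    - [0, 0.26, -0.24, 0, 0, 0]
    - [0, 0.28, -0.21, 0, 0, 0]
    - [0, 0.3, -0.18, 0, 0, 0]
    - [0, 0.32, -0.15, 0, 0, 0]
    - [0, 0.33, -0.12, 0, 0, 0]
    - [0, 0.34, -0.09, 0, 0, 0]
    - [0, 0.35, -0.05, 0, 0, 0]
    - [0, 0.35, -0.02, 0, 0, 0]

```text
clock: 7.55
eef_pos: [429.2, -182.3, 127.6]
eef_rot: [0.055, 0.998, -0.0, 0.001]
contact_force: [-1.8, -2.7, 5.1]
grip_width: 9.1
grasp_force: 30.9
```

Good; now the second half.

Request:
servo_tool:
  deltas:
    - [0, 0.35, 0.02, 0, 0, 0]
    - [0, 0.35, 0.05, 0, 0, 0]
    - [0, 0.34, 0.09, 0, 0, 0]
    - [0, 0.33, 0.12, 0, 0, 0]
    - [0, 0.32, 0.15, 0, 0, 0]
    - [0, 0.3, 0.18, 0, 0, 0]
    - [0, 0.28, 0.21, 0, 0, 0]
    - [0, 0.26, 0.24, 0, 0, 0]

```text
clock: 8.55
eef_pos: [437.5, -106.8, 93.7]
eef_rot: [0.055, 0.998, -0.0, -0.0]
contact_force: [-0.3, -3.1, -0.7]
grip_width: 8.9
grasp_force: 31.9
```

Request:
servo_tool:
  deltas:
    - [0, 0.24, 0.26, 0, 0, 0]
    - [0, 0.21, 0.28, 0, 0, 0]
    - [0, 0.18, 0.3, 0, 0, 0]
    - [0, 0.15, 0.32, 0, 0, 0]
    - [0, 0.12, 0.33, 0, 0, 0]
    - [0, 0.09, 0.34, 0, 0, 0]
    - [0, 0.05, 0.3, 0, 0, 0]
    - [0, 0.02, 0.2, 0, 0, 0]
    - [0, 0, 0, 0, 0, 0]

```text
clock: 9.68
eef_pos: [441.0, -75.8, 23.9]
eef_rot: [0.055, 0.998, 0.0, -0.0]
contact_force: [-0.4, -3.0, -0.6]
grip_width: 8.4
grasp_force: 31.4
```

Request:
servo_tool:
  deltas:
    - [0, 0, 0.13, 0, 0, 0]
    - [0, 0, 0, 0, 0, 0]

```text
clock: 9.93
eef_pos: [441.0, -75.7, 20.3]
eef_rot: [0.055, 0.998, 0.0, -0.0]
contact_force: [-1.0, -3.7, 1.6]
grip_width: 8.5
grasp_force: 31.5
```

Request:
servo_tool:
  deltas:
    - [0, 0, 0, 0, 0, 0]
    - [0, 0, 0, 0, 0, 0]
    - [0, 0, 0, 0, 0, 0]
    - [0, 0, 0, 0, 0, 0]
    - [0, 0, 0, 0, 0, 0]
  gripper: 0.3

```text
clock: 10.55
eef_pos: [441.1, -75.7, 20.4]
eef_rot: [0.055, 0.998, 0.0, 0.0]
contact_force: [0.4, -0.3, 0.7]
grip_width: 59.8
grasp_force: 0.0
```

Request:
servo_tool:
  deltas:
    - [0, 0, -0.5, 0, 0, 0]
    - [0, 0, -0.8, 0, 0, 0]
    - [0, 0, -1, 0, 0, 0]
    - [0, 0, -1, 0, 0, 0]
    - [0, 0, -1, 0, 0, 0]
    - [0, 0, -1, 0, 0, 0]
    - [0.5, 0, -0.5, 0, 0, 0]
    - [1, 0, 0, 0, 0, 0]
    - [1, 0, 0, 0, 0, 0]
  gripper: 0

```text
clock: 11.68
eef_pos: [365.7, -67.3, 194.5]
eef_rot: [0.055, 0.998, -0.0, 0.0]
contact_force: [-0.1, -0.2, 0.1]
grip_width: 85.6
grasp_force: 0.0
```

```bash
python3 - <<'E'
from h import *
s=r.state();print(s['eef_pos'],s['clock'])
c=r.read_camera("wrist");w=c["img"]
t=r.read_camera("top");im=t["img"][130:280,290:480]
cv2.imwrite("pics/a2.png",np.hstack([cv2.resize(im,(400,316)),cv2.resize(w,(400,316))]))
print("ram",proj(c,[429,53,40],True))
E
```

```text
[365.71820572 -67.2854521  194.49381525] 11.675
ram (np.float64(404.6626046186964), np.float64(250.02959986957163))
```

View pics/a2.png

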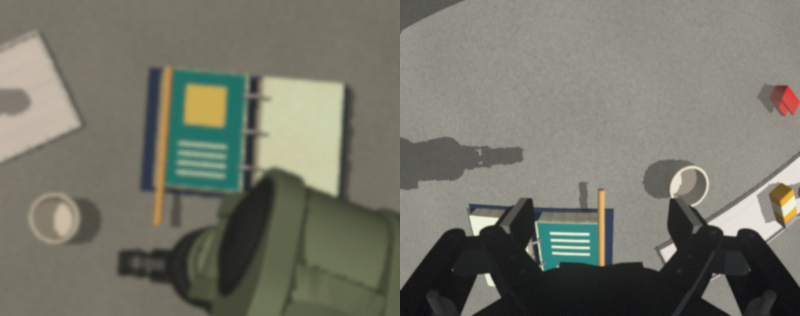

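The leaf lies flat with the teal face up, and the ramekin has not moved (wrist (404,247), against a prediction of (405,250)). Next I refine its position and the face centre.

```bash
python3 - <<'E'
from h import *
np.set_printoptions(precision=1,suppress=True)
c=r.read_camera("wrist");t=r.read_camera("top")
print("q",r.state()['q'])
g=cv2.cvtColor(c["img"],cv2.COLOR_BGR2HSV)
print("ram w",pt(c,(404,247),40,True),"top",pt(t,(316,233.3),40))
h=cv2.cvtColor(t["img"],cv2.COLOR_BGR2HSV);m=cv2.inRange(h,(75,80,50),(105,255,255));m[:150]=0;m[240:]=0;m[:,:350]=0;m[:,460:]=0
m=cv2.morphologyEx(m,cv2.MORPH_CLOSE,np.ones((25,25)))
cs=max(cv2.findContours(m,0,2)[0],key=cv2.contourArea);b=cv2.minAreaRect(cs);print(b,pt(t,b[0],36))
P=[pt(t,p,36) for p in cv2.boxPoints(b)];print(P)
E
```

```text
q [-0.4  0.  -0.7  0.9  0.  -0.3]
ram w [422.6  52.9  40. ] top [427.9  52.6  40. ]
((387.42364501953125, 191.53138732910156), (34.387271881103516, 54.92360305786133), 4.23639440536499) [ 533.8 -137.4   36. ]
[array([466.2, -84.7,  36. ]), array([ 610.7, -100.9,   36. ]), array([ 602.1, -190.8,   36. ]), array([ 457.8, -173.5,   36. ])]
```

Request:
servo_tool:
  deltas:
    - [0, 0, 0, 0, 0, 1]
    - [0, 0, 0, 0, 0, 1]
    - [0, 0, 0, 0, 0, 1]
    - [0, 0, 0, 0, 0, 1]
    - [0, 0, 0, 0, 0, 1]
    - [0, 0, 0, 0, 0, 1]
    - [0, 0, 0, 0, 0, 1]
    - [0, 0, 0, 0, 0, 1]
    - [0, 0, 0, 0, 0, 1]
    - [0, 0, 0, 0, 0, 1]
    - [0, 0, 0, 0, 0, 1]
    - [0, 0, 0, 0, 0, 1]
    - [0, 0, 0, 0, 0, 1]
    - [0.85, 0.3, 0, 0, 0, 0]
    - [0.85, 0.3, 0, 0, 0, 0]
    - [0.85, 0.3, 0, 0, 0, 0]
    - [0.85, 0.3, 0, 0, 0, 0]
    - [0.8, 0.3, 0, 0, 0, 0]
    - [0, 0, 0.8, 0, 0, 0]
    - [0, 0, 0.8, 0, 0, 0]

```text
clock: 14.38
eef_pos: [425.5, 54.0, 145.9]
eef_rot: [0.741, 0.671, 0.001, 0.001]
contact_force: [-0.4, -0.1, 0.1]
grip_width: 85.2
grasp_force: 0.0
```

```bash
python3 - <<'E'
from h import *
s=r.state();print(s['eef_pos'],R.from_quat(s['eef_rot']).as_matrix().round(3),s['clock'],s['q'])
c=shot("wrist","w3");T=s['eef_pos']
for P in([425,53,40],[425,53,0]):print(proj(c,P,True))
print(Rm(c).round(2),c["position"])
E
```

```text
[425.51007021  53.96911961 145.86455267] [[ 0.099  0.995  0.002]
 [ 0.995 -0.099  0.   ]
 [ 0.     0.002 -1.   ]] 14.375 [-4.63634375e-02  1.89324034e-01 -6.20364051e-01  7.59441446e-01
  1.05953079e-04  1.62318676e+00]
(np.float64(281.0294571273461), np.float64(215.78974967692076))
(np.float64(281.0120885881544), np.float64(204.51013994788926))
[[ 1.   -0.1  -0.02]
 [-0.1  -0.96 -0.26]
 [ 0.    0.26 -0.97]] [431.38593282 118.57424569 288.34101186]
```

View pics/w3.png

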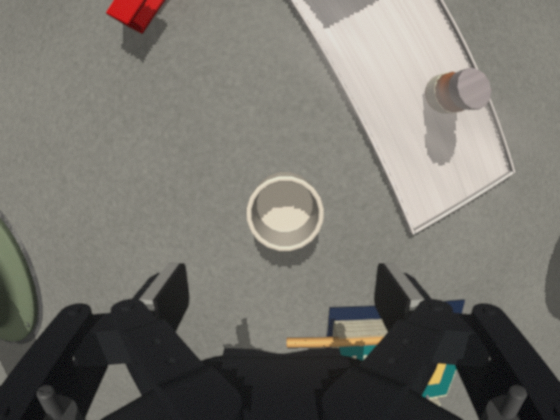

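The rim centre is at (285.5,213), so the ramekin is about 3 mm farther in x than I estimated. I'll correct for that and descend.

Request:
servo_tool:
  deltas:
    - [0.04, 0.1, 0.4, 0, 0, 0]
    - [0, 0, 0.8, 0, 0, 0]
    - [0, 0, 0.8, 0, 0, 0]
    - [0, 0, 0.8, 0, 0, 0]
    - [0, 0, 0.8, 0, 0, 0]
    - [0, 0, 0.8, 0, 0, 0]
    - [0, 0, 0.2, 0, 0, 0]
    - [0, 0, 0, 0, 0, 0]

```text
clock: 15.42
eef_pos: [427.5, 54.3, 8.5]
eef_rot: [0.742, 0.671, 0.0, 0.0]
contact_force: [-0.1, -0.4, -0.3]
grip_width: 85.3
grasp_force: 0.0
```

Request:
servo_tool:
  deltas:
    - [0, 0, 0, 0, 0, 0]
    - [0, 0, 0, 0, 0, 0]
    - [0, 0, 0, 0, 0, 0]
    - [0, 0, 0, 0, 0, 0]
    - [0, 0, 0, 0, 0, 0]
  gripper: 1
  newtons: 35

```text
clock: 16.05
eef_pos: [428.1, 54.3, 9.7]
eef_rot: [0.741, 0.671, 0.001, 0.001]
contact_force: [-1.3, -0.2, 7.7]
grip_width: 60.6
grasp_force: 36.3
```

Request:
servo_tool:
  deltas:
    - [0, 0, -0.3, 0, 0, 0]
    - [0, 0, -0.7, 0, 0, 0]
    - [0, 0, -0.7, 0, 0, 0]
    - [0, 0, -0.7, 0, 0, 0]
    - [0, 0, -0.6, 0, 0, 0]
    - [-0.3, 0.2, 0, 0, 0, 0]
    - [-0.6, 0.4, 0, 0, 0, 0]
    - [-0.6, 0.4, 0, 0, 0, 0]
    - [-0.6, 0.4, 0, 0, 0, 0]
    - [-0.6, 0.42, 0, 0, 0, 0]
    - [-0.6, 0.45, 0, 0, 0, 0]
    - [-0.6, 0.45, 0, 0, 0, 0]
    - [-0.6, 0.45, 0, 0, 0, 0]
    - [-0.6, 0.45, 0, 0, 0, 0]
    - [-0.5, 0.35, 0, 0, 0, 0]
    - [-0.25, 0.2, 0, 0, 0, 0]
    - [0, 0, 0, 0, 0, 0]
    - [0, 0, 0, 0, 0, 0]

```text
clock: 18.3
eef_pos: [533.3, -132.1, 98.2]
eef_rot: [0.741, 0.671, -0.0, -0.001]
contact_force: [-0.8, -0.4, -1.3]
grip_width: 60.1
grasp_force: 38.3
```

```bash
python3 - <<'E'
from h import *
s=r.state();p=s['eef_pos'];M=R.from_quat(s['eef_rot']).as_matrix();print(p,M.round(3),s['grip_width'],s['clock'])
d=np.array([535,-133,48])-p;print((M.T@d)/30)
E
```

```text
[ 533.33368363 -132.12947251   98.21515983] [[ 0.099  0.995 -0.001]
 [ 0.995 -0.099  0.001]
 [ 0.001 -0.001 -1.   ]] 60.13835279498785 18.3
[-0.02424783  0.05968862  1.67377188]
```

Request:
servo_tool:
  deltas:
    - [-0.02, 0.06, 0.5, 0, 0, 0]
    - [0, 0, 0.5, 0, 0, 0]
    - [0, 0, 0.3, 0, 0, 0]
    - [0, 0, 0.25, 0, 0, 0]
    - [0, 0, 0.1, 0, 0, 0]
    - [0, 0, 0, 0, 0, 0]
    - [0, 0, 0, 0, 0, 0]

```text
clock: 19.18
eef_pos: [536.0, -133.7, 49.3]
eef_rot: [0.742, 0.671, 0.0, 0.0]
contact_force: [-0.1, 1.1, -0.6]
grip_width: 60.6
grasp_force: 38.3
```

Request:
servo_tool:
  deltas:
    - [0, 0, 0.08, 0, 0, 0]
    - [0, 0, 0.05, 0, 0, 0]
    - [0, 0, 0, 0, 0, 0]

```text
clock: 19.55
eef_pos: [535.7, -133.6, 45.2]
eef_rot: [0.742, 0.671, 0.0, 0.0]
contact_force: [-0.1, 0.4, 1.4]
grip_width: 60.6
grasp_force: 38.5
```

Request:
servo_tool:
  deltas:
    - [0, 0, 0.03, 0, 0, 0]
    - [0, 0, 0, 0, 0, 0]

```text
clock: 19.8
eef_pos: [535.8, -133.6, 45.1]
eef_rot: [0.742, 0.671, 0.0, 0.0]
contact_force: [-3.1, 0.9, 9.6]
grip_width: 60.6
grasp_force: 39.0
```

Request:
servo_tool:
  deltas:
    - [0, 0, 0, 0, 0, 0]
    - [0, 0, 0, 0, 0, 0]
    - [0, 0, 0, 0, 0, 0]
    - [0, 0, 0, 0, 0, 0]
  gripper: 0

```text
clock: 20.3
eef_pos: [535.6, -133.6, 43.9]
eef_rot: [0.742, 0.671, -0.0, -0.0]
contact_force: [1.2, 0.4, -0.4]
grip_width: 85.7
grasp_force: 0.0
```

Request:
servo_tool:
  deltas:
    - [0, 0, -0.5, 0, 0, 0]
    - [0, 0, -0.8, 0, 0, 0]
    - [0, 0, -1, 0, 0, 0]
    - [0, 0, -1, 0, 0, 0]
    - [0, 0, -1, 0, 0, 0]
    - [0, 0, -1, 0, 0, 0]
    - [0.8, -0.8, 0, 0, 0, 0]
    - [0.8, -0.8, 0, 0, 0, 0]
    - [0.8, -0.8, 0, 0, 0, 0]

```text
clock: 21.42
eef_pos: [470.6, -54.1, 204.2]
eef_rot: [0.742, 0.671, 0.0, 0.001]
contact_force: [0.8, 0.3, 0.7]
grip_width: 85.5
grasp_force: 0.0
```

```bash
python3 - <<'E'
from h import *
np.set_printoptions(precision=2,suppress=True)
s=r.state();p=s['eef_pos'];M=R.from_quat(s['eef_rot']).as_matrix();print(p,s['clock'],s['q'])
t=r.read_camera("top");s=r.read_camera("scene")
cv2.imwrite("pics/a4.png",np.hstack([cv2.resize(t["img"][130:280,150:470],(500,234)),cv2.resize(s["img"][110:220,140:300],(300,234))]))
cv2.imwrite("pics/crop4.png",cv2.resize(t["img"][140:260,150:310],None,fx=5,fy=5,interpolation=cv2.INTER_CUBIC))
print(proj(t,[535.7,-133.6,76]),proj(s,[535.7,-133.6,76]))
E
```

```text
[470.65 -54.09 204.2 ] 21.425 [-0.27  0.21 -0.43  0.93  0.    1.4 ]
(np.float64(389.4706663184005), np.float64(188.41052293755)) (np.float64(204.15518968269168), np.float64(151.7706395869164))
```

View pics/a4.png

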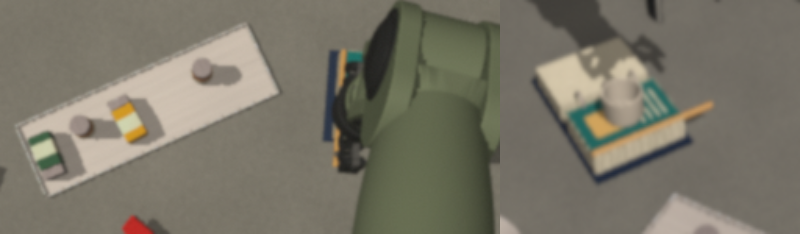

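The ramekin stands upright on the middle of the teal face (scene crop (622,100)). Next are the tins. I turn the tool and go above yellow.

Request:
servo_tool:
  deltas:
    - [0, 0, 0, 0, 0, -1]
    - [0, 0, 0, 0, 0, -1]
    - [0, 0, 0, 0, 0, -1]
    - [0, 0, 0, 0, 0, -1]
    - [0, 0, 0, 0, 0, -1]
    - [0, 0, 0, 0, 0, -1]
    - [0, 0, 0, 0, 0, -1]
    - [0, 0, 0, 0, 0, -1]
    - [0, 0, 0, 0, 0, -1]
    - [0, 0, 0, 0, 0, -1]
    - [0, 0, 0, 0, 0, -1]
    - [0, 0, 0, 0, 0, -1]
    - [0, 0, 0, 0, 0, -1]
    - [0, 0, 0, 0, 0, -1]
    - [0, 0, 0, 0, 0, -1]
    - [0, 0, 0, 0, 0, -1]
    - [0, 0, 0, 0, 0, -1]
    - [0, 0, 0, 0, 0, -1]

```text
clock: 23.78
eef_pos: [471.9, -55.3, 204.0]
eef_rot: [-0.244, 0.97, -0.0, 0.001]
contact_force: [0.3, 0.1, 0.6]
grip_width: 85.6
grasp_force: 0.0
```

Request:
servo_tool:
  deltas:
    - [-0.5, 0.75, 0, 0, 0, 0]
    - [-0.5, 0.75, 0, 0, 0, 0]
    - [-0.5, 0.75, 0, 0, 0, 0]
    - [-0.5, 0.75, 0, 0, 0, 0]
    - [-0.5, 0.75, 0, 0, 0, 0]
    - [-0.5, 0.75, 0, 0, 0, 0]
    - [-0.5, 0.75, 0, 0, 0, 0]
    - [-0.5, 0.75, 0, 0, 0, 0]
    - [-0.5, 0.75, 0, 0, 0, 0]
    - [-0.5, 0.75, 0, 0, 0, 0]
    - [-0.5, 0.75, 0, 0, 0, 0]
    - [-0.5, 0.75, 0, 0, 0, 0]
    - [0, 0, 0, 0, 0, 0]

```text
clock: 25.4
eef_pos: [504.0, 269.5, 203.7]
eef_rot: [-0.243, 0.97, 0.0, 0.001]
contact_force: [-1.4, -0.5, -0.6]
grip_width: 85.4
grasp_force: 0.0
```

```bash
python3 - <<'E'
from h import *
np.set_printoptions(precision=2,suppress=True)
s=r.state();print(s['eef_pos'],s['clock'],s['q']);print(R.from_quat(s['eef_rot']).as_matrix())
c=shot("wrist","w5");t=r.read_camera("top")
for n,a,b in(("y",(299,231),(356,333)),("g",(143,430),(101,326))):
  A=pt(t,(a[0]/4+150,a[1]/4+135),41);B=pt(t,(b[0]/4+150,b[1]/4+135),41);d=A-B
  print(n,(A+B)/2,np.linalg.norm(d),np.degrees(np.arctan2(d[1],d[0])),proj(c,A,True),proj(c,B,True))
E
```

```text
[504.   269.45 203.65] 25.4 [ 0.36  0.38 -0.18  1.   -0.   -0.13]
[[-0.88 -0.47  0.  ]
 [-0.47  0.88  0.  ]
 [-0.   -0.   -1.  ]]
y [504.66 269.28  41.  ] 76.67005753717525 28.347032118449224 (np.float64(280.88415459673274), np.float64(238.47069992322957)) (np.float64(280.6103907266307), np.float64(160.74486325921018))
g [444.85 402.67  41.  ] 73.18089707809597 -158.131091881987 (np.float64(428.5966519826802), np.float64(176.55081439988305)) (np.float64(414.7060135898886), np.float64(244.59342724304693))
```

View pics/w5.png

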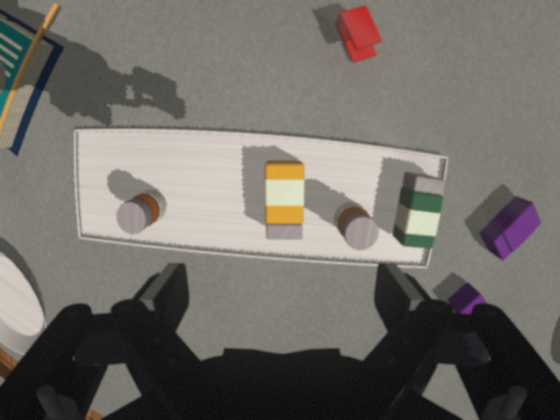

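Yellow lies at x 265–304, rows 161–238 (lid end at the bottom, i.e. far side), within 3 mm of the prediction; corrected centre (503.4,271.7). Green is at (421,212) with its lid on the near side. Both purple tins are outside the tray. I now tilt the tool 40° inward.

Request:
servo_tool:
  deltas:
    - [0, 0, 0, 0, 0.97, 0]
    - [0, 0, 0, 0, 0.97, 0]
    - [0, 0, 0, 0, 0.97, 0]
    - [0, 0, 0, 0, 0.97, 0]
    - [0, 0, 0, 0, 0.97, 0]
    - [0, 0, 0, 0, 0.97, 0]
    - [0, 0, 0, 0, 0, 0]
  gripper: 0.35

```text
clock: 26.38
eef_pos: [503.5, 267.1, 198.0]
eef_rot: [-0.227, 0.911, -0.083, -0.335]
contact_force: [0.4, -0.0, -0.3]
grip_width: 55.6
grasp_force: 0.0
```

```bash
cat >> h.py <<'E'
def go(T):
    s=r.state();p=np.array(s['eef_pos']);M=R.from_quat(s['eef_rot']).as_matrix()
    print("pos",p.round(1),"w",s['grip_width'],"q",np.round(s['q'],2),"\n",M.round(2));d=M.T@(np.array(T)-p);print("units",(d/30).round(2))
E
python3 -c "
from h import *
go([497.2,268.4,75]);go([497.2,268.4,15.7])"
```

```text
pos [503.5 267.1 198. ] w 55.63486736058664 q [ 0.39  1.02  0.72  1.97 -0.06 -0.07] 
 [[-0.67 -0.47 -0.57]
 [-0.36  0.88 -0.3 ]
 [ 0.65  0.   -0.76]]
units [-2.53  0.13  3.23]
pos [503.5 267.1 198. ] w 55.63486736058664 q [ 0.39  1.02  0.72  1.97 -0.06 -0.07] 
 [[-0.67 -0.47 -0.57]
 [-0.36  0.88 -0.3 ]
 [ 0.65  0.   -0.76]]
units [-3.82  0.13  4.73]
```

Request:
servo_tool:
  deltas:
    - [-0.42, 0.02, 0.54, 0, 0, 0]
    - [-0.42, 0.02, 0.54, 0, 0, 0]
    - [-0.42, 0.02, 0.54, 0, 0, 0]
    - [-0.42, 0.02, 0.54, 0, 0, 0]
    - [-0.42, 0.02, 0.54, 0, 0, 0]
    - [-0.42, 0.02, 0.54, 0, 0, 0]
    - [0, 0, 0, 0, 0, 0]

```text
clock: 27.25
eef_pos: [496.6, 268.7, 78.8]
eef_rot: [-0.227, 0.911, -0.083, -0.333]
contact_force: [-0.3, -0.2, 0.8]
grip_width: 55.3
grasp_force: 0.0
```

```bash
python3 -c "
from h import *
go([497.2,268.4,15.7])"
```

```text
pos [496.6 268.7  78.8] w 55.27928991305744 q [ 0.4   1.08  0.55  1.74 -0.06 -0.07] 
 [[-0.67 -0.47 -0.57]
 [-0.36  0.88 -0.3 ]
 [ 0.64  0.   -0.76]]
units [-1.37 -0.02  1.6 ]
```

Request:
servo_tool:
  deltas:
    - [-0.34, 0, 0.4, 0, 0, 0]
    - [-0.34, 0, 0.4, 0, 0, 0]
    - [-0.34, 0, 0.4, 0, 0, 0]
    - [-0.35, 0, 0.4, 0, 0, 0]
    - [0, 0, 0, 0, 0, 0]
    - [0, 0, 0, 0, 0, 0]

```text
clock: 28.0
eef_pos: [498.0, 269.5, 17.0]
eef_rot: [-0.228, 0.912, -0.083, -0.332]
contact_force: [-0.3, -0.6, 0.9]
grip_width: 55.9
grasp_force: 0.0
```

Request:
servo_tool:
  deltas:
    - [0, 0, 0, 0, 0, 0]
    - [0, 0, 0, 0, 0, 0]
    - [0, 0, 0, 0, 0, 0]
    - [0, 0, 0, 0, 0, 0]
    - [0, 0, 0, 0, 0, 0]
  gripper: 1
  newtons: 45

```text
clock: 28.62
eef_pos: [498.6, 269.8, 17.6]
eef_rot: [-0.228, 0.912, -0.083, -0.331]
contact_force: [4.3, 2.1, 6.3]
grip_width: 37.4
grasp_force: 46.2
```

Request:
servo_tool:
  deltas:
    - [0.2, 0, -0.25, 0, 0, 0]
    - [0.43, 0, -0.51, 0, 0, 0]
    - [0.43, 0, -0.51, 0, 0, 0]
    - [0.43, 0, -0.51, 0, 0, 0]
    - [0.43, 0, -0.51, 0, 0, 0]
    - [0.3, 0, -0.36, 0, 0, 0]
    - [0, 0, 0, 0, 0, 0]

```text
clock: 29.5
eef_pos: [498.7, 269.8, 121.8]
eef_rot: [-0.228, 0.912, -0.083, -0.331]
contact_force: [0.6, -0.5, -1.6]
grip_width: 37.4
grasp_force: 45.7
```

Request:
servo_tool:
  deltas:
    - [0, 0, 0, 0, -1, 0]
    - [0, 0, 0, 0, -1, 0]
    - [0, 0, 0, 0, -1, 0]
    - [0, 0, 0, 0, -1, 0]
    - [0, 0, 0, 0, -1, 0]
    - [0, 0, 0, 0, -1, 0]
    - [0, 0, 0, 0, -1, 0]
    - [0, 0, 0, 0, -1, 0]
    - [0, 0, 0, 0, -1, 0]
    - [0, 0, 0, 0, -1, 0]
    - [0, 0, 0, 0, -1, 0]
    - [0, 0, 0, 0, -1, 0]
    - [0, 0, 0, 0, -1, 0]
    - [0, 0, 0, 0, -0.09, 0]
    - [0, 0, 0, 0, 0, 0]

```text
clock: 31.38
eef_pos: [498.4, 269.6, 118.4]
eef_rot: [-0.22, 0.884, 0.1, 0.4]
contact_force: [-0.2, 0.2, -0.9]
grip_width: 37.7
grasp_force: 45.5
```

```bash
python3 -c "
from h import *
go([500,270,60])
c=r.read_camera('wrist');s=r.read_camera('scene');s=s['img'][180:320,200:400]
cv2.imwrite('pics/w6.png',np.hstack([cv2.resize(c['img'],(400,300)),cv2.resize(s,(400,300))]))"
```

```text
pos [498.4 269.6 118.4] w 37.657821114385314 q [ 0.28  0.31 -1.22 -0.8   0.16 -0.14] 
 [[-0.58 -0.47  0.66]
 [-0.31  0.88  0.35]
 [-0.75  0.   -0.66]]
units [ 1.43 -0.01  1.32]
```

View pics/w6.png

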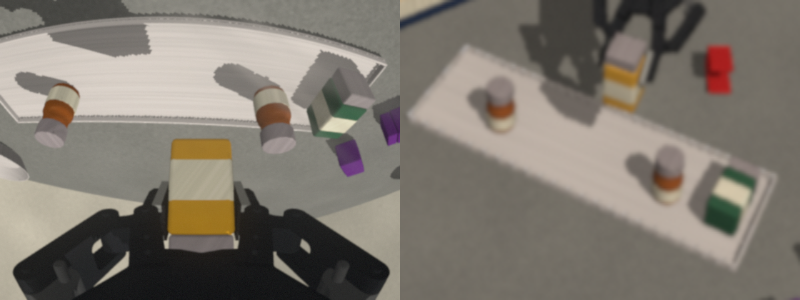

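Yellow is held upright with its lid up. I fine-tune the tilt and lower it.

Request:
servo_tool:
  deltas:
    - [0, 0, 0, 0, -0.2, 0]
    - [0, 0, 0, 0, 0, 0]

```text
clock: 31.72
eef_pos: [499.2, 269.9, 119.8]
eef_rot: [-0.219, 0.878, 0.103, 0.413]
contact_force: [0.6, -0.2, -1.2]
grip_width: 37.1
grasp_force: 45.5
```

```bash
python3 -c "
from h import *
go([515,266,45])"
```

```text
pos [499.2 269.9 119.8] w 37.10217347467918 q [ 0.28  0.33 -1.24 -0.88  0.16 -0.14] 
 [[-0.56 -0.47  0.68]
 [-0.3   0.88  0.36]
 [-0.77  0.   -0.64]]
units [ 1.66 -0.36  1.9 ]
```

Request:
servo_tool:
  deltas:
    - [0.27, -0.06, 0.32, 0, 0, 0]
    - [0.27, -0.06, 0.32, 0, 0, 0]
    - [0.27, -0.06, 0.32, 0, 0, 0]
    - [0.27, -0.06, 0.32, 0, 0, 0]
    - [0.27, -0.06, 0.32, 0, 0, 0]
    - [0.27, -0.06, 0.32, 0, 0, 0]
    - [0, 0, 0, 0, 0, 0]

```text
clock: 32.6
eef_pos: [516.1, 266.6, 44.7]
eef_rot: [-0.219, 0.878, 0.103, 0.412]
contact_force: [-0.8, -0.6, -0.7]
grip_width: 37.2
grasp_force: 45.5
```

Request:
servo_tool:
  deltas:
    - [0.08, 0, 0.07, 0, 0, 0]
    - [0.08, 0, 0.07, 0, 0, 0]
    - [0, 0, 0, 0, 0, 0]

```text
clock: 32.98
eef_pos: [515.7, 266.6, 39.0]
eef_rot: [-0.219, 0.878, 0.103, 0.413]
contact_force: [0.2, -0.4, -1.2]
grip_width: 37.4
grasp_force: 45.5
```

Request:
servo_tool:
  deltas:
    - [0.04, 0, 0.03, 0, 0, 0]
    - [0.04, 0, 0.03, 0, 0, 0]
    - [0, 0, 0, 0, 0, 0]

```text
clock: 33.35
eef_pos: [515.5, 266.5, 35.8]
eef_rot: [-0.219, 0.878, 0.103, 0.413]
contact_force: [0.1, -0.2, -1.0]
grip_width: 37.1
grasp_force: 45.5
```

Request:
servo_tool:
  deltas:
    - [0.04, 0, 0.03, 0, 0, 0]
    - [0, 0, 0, 0, 0, 0]

```text
clock: 33.6
eef_pos: [515.4, 266.4, 34.3]
eef_rot: [-0.219, 0.878, 0.103, 0.413]
contact_force: [0.0, -0.8, -0.9]
grip_width: 37.8
grasp_force: 45.5
```

Request:
servo_tool:
  deltas:
    - [0.03, 0, 0.02, 0, 0, 0]
    - [0.02, 0, 0.02, 0, 0, 0]
    - [0, 0, 0, 0, 0, 0]

```text
clock: 33.98
eef_pos: [515.6, 266.5, 33.5]
eef_rot: [-0.219, 0.878, 0.103, 0.414]
contact_force: [-3.7, -2.5, 8.5]
grip_width: 37.5
grasp_force: 46.8
```

Request:
servo_tool:
  deltas:
    - [0, 0, 0, 0, 0, 0]
    - [0, 0, 0, 0, 0, 0]
    - [0, 0, 0, 0, 0, 0]
    - [0, 0, 0, 0, 0, 0]
    - [0, 0, 0, 0, 0, 0]
  gripper: 0.35

```text
clock: 34.6
eef_pos: [515.5, 266.5, 32.5]
eef_rot: [-0.219, 0.878, 0.103, 0.413]
contact_force: [0.3, -0.3, -0.0]
grip_width: 55.5
grasp_force: 0.0
```

Request:
servo_tool:
  deltas:
    - [0, 0, -0.5, 0, 0, 0]
    - [0, 0, -0.7, 0, 0, 0]
    - [0, 0, -0.7, 0, 0, 0]
    - [0, 0, -0.7, 0, 0, 0]
    - [0, 0, -0.7, 0, 0, 0]
    - [-0.5, 0, -0.7, 0, 0, 0]
    - [-0.5, 0, -0.5, 0, 0, 0]
    - [0, 0, 0, 0, 0, 0]

```text
clock: 35.6
eef_pos: [473.8, 241.2, 152.8]
eef_rot: [-0.221, 0.883, 0.101, 0.4]
contact_force: [0.0, 0.6, -0.4]
grip_width: 55.8
grasp_force: 0.0
```

```bash
python3 -c "
from h import *
go([444,404,170])
t=shot('top','top7',(150,135,310,255),5);c=r.read_camera('wrist')
cv2.imwrite('pics/w7.png',np.hstack([cv2.resize(t['img'][135:255,150:310],(400,300),interpolation=2),cv2.resize(c['img'],(400,300))]))"
```

```text
pos [473.8 241.2 152.8] w 55.82932965794515 q [ 0.21  0.13 -1.26 -0.66  0.21 -0.19] 
 [[-0.58 -0.47  0.66]
 [-0.31  0.88  0.36]
 [-0.75  0.   -0.66]]
units [-1.54  5.25  0.89]
```

View pics/w7.png

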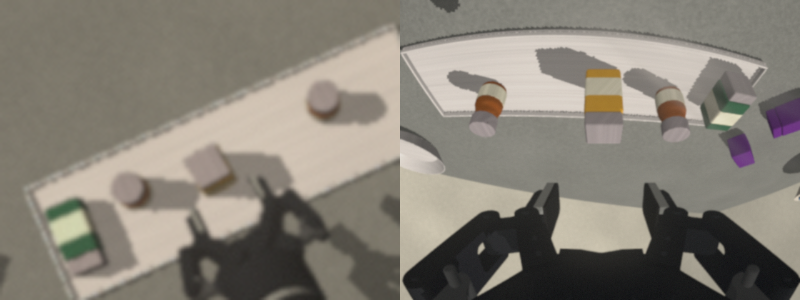

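Yellow stands upright at (212,168) in the left panel, green is unmoved. I align to green's axis, keeping the outward tilt.

Request:
servo_tool:
  deltas:
    - [0, 0, 0, 0.66, 0, 0.58]
    - [-0.15, 0.5, 0.05, 0, 0, 0]
    - [-0.15, 0.6, 0.05, 0, 0, 0]
    - [-0.15, 0.6, 0.05, 0, 0, 0]
    - [-0.15, 0.6, 0.05, 0, 0, 0]
    - [-0.15, 0.6, 0.05, 0, 0, 0]
    - [-0.15, 0.6, 0.05, 0, 0, 0]
    - [-0.15, 0.6, 0.05, 0, 0, 0]
    - [-0.15, 0.6, 0.05, 0, 0, 0]
    - [0, 0.5, 0.05, 0, 0, 0]
    - [0, 0, 0, 0, 0, 0]

```text
clock: 37.08
eef_pos: [445.6, 399.0, 167.4]
eef_rot: [-0.175, 0.895, 0.08, 0.402]
contact_force: [-0.4, -0.1, -0.5]
grip_width: 55.8
grasp_force: 0.0
```

```bash
python3 -c "
from h import *
go([453,407.5,80]);go([453,407.5,21])
c=shot('wrist','w8')
u=np.array([.927,.375,0]);C=np.array([444.5,404,41]);n=np.array([-.375,.927,0])
im=c['img'].copy()
for a,b in((1,1),(1,-1),(-1,1),(-1,-1)):
  q=proj(c,C+38*a*u+19*b*n,True);print(q);cv2.circle(im,(int(q[0]),int(q[1])),2,(0,0,255),-1)
cv2.imwrite('pics/w8.png',im)"
```

```text
pos [445.6 399.  167.4] w 55.77920969463857 q [ 0.74  0.21 -1.04 -0.49 -0.26  0.24] 
 [[-0.61 -0.38  0.69]
 [-0.25  0.93  0.28]
 [-0.75  0.   -0.66]]
units [1.96 0.17 2.19]
pos [445.6 399.  167.4] w 55.77920969463857 q [ 0.74  0.21 -1.04 -0.49 -0.26  0.24] 
 [[-0.61 -0.38  0.69]
 [-0.25  0.93  0.28]
 [-0.75  0.   -0.66]]
units [3.43 0.16 3.49]
(np.float64(311.7366775721074), np.float64(127.76771712458641))
(np.float64(262.94841664100375), np.float64(127.54873181965606))
(np.float64(320.7902788081143), np.float64(46.78792562835227))
(np.float64(258.2321289350132), np.float64(46.13602890310102))
```

View pics/w8.png

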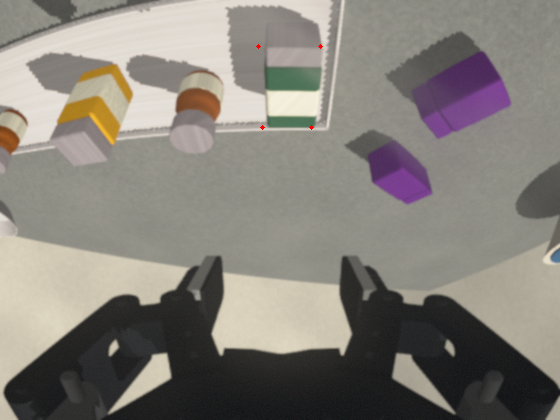

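The predicted corners fit the green tin (top face x 265–321, rows 47–126) with about 2 mm offset to the right. I include that and descend, keeping the tips above the tray lip.

Request:
servo_tool:
  deltas:
    - [0.41, 0.04, 0.44, 0, 0, 0]
    - [0.41, 0.04, 0.44, 0, 0, 0]
    - [0.41, 0.04, 0.44, 0, 0, 0]
    - [0.41, 0.04, 0.44, 0, 0, 0]
    - [0.41, 0.04, 0.44, 0, 0, 0]
    - [0.41, 0.04, 0.44, 0, 0, 0]
    - [0, 0, 0, 0, 0, 0]

```text
clock: 38.0
eef_pos: [452.6, 407.8, 59.1]
eef_rot: [-0.175, 0.896, 0.079, 0.402]
contact_force: [-0.9, -0.0, -0.2]
grip_width: 55.4
grasp_force: 0.0
```

```bash
python3 -c "
from h import *
go([452,409.5,21])"
```

```text
pos [452.6 407.8  59.1] w 55.433897582319176 q [ 0.74  0.54 -1.09 -0.87 -0.26  0.24] 
 [[-0.62 -0.38  0.69]
 [-0.25  0.93  0.28]
 [-0.75  0.   -0.67]]
units [0.95 0.06 0.85]
```

Request:
servo_tool:
  deltas:
    - [0.32, 0.02, 0.28, 0, 0, 0]
    - [0.32, 0.02, 0.28, 0, 0, 0]
    - [0.31, 0.02, 0.28, 0, 0, 0]
    - [0, 0, 0, 0, 0, 0]
    - [0, 0, 0, 0, 0, 0]

```text
clock: 38.62
eef_pos: [452.8, 411.0, 23.9]
eef_rot: [-0.174, 0.895, 0.08, 0.403]
contact_force: [0.3, -0.4, 0.1]
grip_width: 55.2
grasp_force: 0.0
```

Request:
servo_tool:
  deltas:
    - [0, 0, 0, 0, 0, 0]
    - [0, 0, 0, 0, 0, 0]
    - [0, 0, 0, 0, 0, 0]
    - [0, 0, 0, 0, 0, 0]
    - [0, 0, 0, 0, 0, 0]
  gripper: 1

```text
clock: 39.25
eef_pos: [452.9, 411.2, 24.2]
eef_rot: [-0.174, 0.894, 0.08, 0.404]
contact_force: [-2.7, -2.7, 6.7]
grip_width: 37.2
grasp_force: 45.7
```

Request:
servo_tool:
  deltas:
    - [-0.2, 0, -0.17, 0, 0, 0]
    - [-0.46, 0, -0.4, 0, 0, 0]
    - [-0.46, 0, -0.4, 0, 0, 0]
    - [-0.46, 0, -0.4, 0, 0, 0]
    - [-0.46, 0, -0.4, 0, 0, 0]
    - [-0.46, 0, -0.4, 0, 0, 0]
    - [-0.25, 0, -0.22, 0, 0, 0]
    - [0, 0, 0, 0, 0, 0]

```text
clock: 40.25
eef_pos: [453.7, 411.5, 133.3]
eef_rot: [-0.174, 0.895, 0.08, 0.403]
contact_force: [-0.2, 0.3, -1.7]
grip_width: 37.1
grasp_force: 45.1
```

Request:
servo_tool:
  deltas:
    - [0, 0, 0, 0, 1, 0]
    - [0, 0, 0, 0, 1, 0]
    - [0, 0, 0, 0, 1, 0]
    - [0, 0, 0, 0, 1, 0]
    - [0, 0, 0, 0, 1, 0]
    - [0, 0, 0, 0, 1, 0]
    - [0, 0, 0, 0, 1, 0]
    - [0, 0, 0, 0, 1, 0]
    - [0, 0, 0, 0, 1, 0]
    - [0, 0, 0, 0, 1, 0]
    - [0, 0, 0, 0, 1, 0]
    - [0, 0, 0, 0, 1, 0]
    - [0, 0, 0, 0, 1, 0]
    - [0, 0, 0, 0, 0.09, 0]
    - [0, 0, 0, 0, 0, 0]

```text
clock: 42.12
eef_pos: [453.5, 411.3, 131.0]
eef_rot: [-0.18, 0.918, -0.067, -0.347]
contact_force: [-0.5, 0.1, -0.5]
grip_width: 37.2
grasp_force: 45.2
```

```bash
python3 -c "
from h import *
go([440,400,60])
s=r.read_camera('scene');t=r.read_camera('top');c=r.read_camera('wrist')
cv2.imwrite('pics/w9.png',np.hstack([cv2.resize(c['img'],(400,300)),cv2.resize(s['img'][180:330,260:460],(400,300))]))"
```

```text
pos [453.5 411.3 131. ] w 37.20265698543246 q [0.56 1.19 0.9  1.99 0.12 0.13] 
 [[-0.69 -0.38 -0.61]
 [-0.28  0.93 -0.25]
 [ 0.66  0.   -0.75]]
units [-1.15 -0.18  2.14]
```

View pics/w9.png

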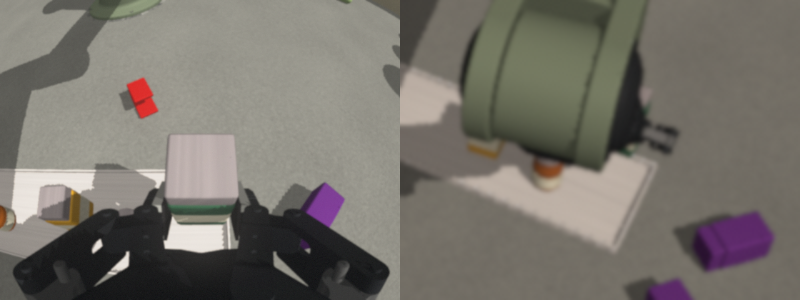

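Green is held upright with its lid up and clear of its neighbours. I lower it.

```bash
python3 -c "
from h import *
go([455.5,406.7,38]);go([455.5,406.7,31])"
```

```text
pos [453.7 411.7 135.1] w 37.14017758480153 q [0.56 1.18 0.9  2.   0.12 0.13] 
 [[-0.7  -0.38 -0.61]
 [-0.29  0.93 -0.25]
 [ 0.66  0.   -0.75]]
units [-2.13 -0.19  2.44]
pos [453.7 411.7 135.1] w 37.14017758480153 q [0.56 1.18 0.9  2.   0.12 0.13] 
 [[-0.7  -0.38 -0.61]
 [-0.29  0.93 -0.25]
 [ 0.66  0.   -0.75]]
units [-2.28 -0.19  2.61]
```

Request:
servo_tool:
  deltas:
    - [-0.3, -0.03, 0.35, 0, 0, 0]
    - [-0.3, -0.03, 0.35, 0, 0, 0]
    - [-0.3, -0.03, 0.35, 0, 0, 0]
    - [-0.3, -0.03, 0.35, 0, 0, 0]
    - [-0.3, -0.03, 0.35, 0, 0, 0]
    - [-0.3, -0.03, 0.35, 0, 0, 0]
    - [-0.3, 0, 0.34, 0, 0, 0]
    - [0, 0, 0, 0, 0, 0]
    - [0, 0, 0, 0, 0, 0]

```text
clock: 43.4
eef_pos: [454.3, 406.0, 35.7]
eef_rot: [-0.18, 0.918, -0.067, -0.348]
contact_force: [-0.5, -0.3, -0.9]
grip_width: 37.6
grasp_force: 45.3
```

Request:
servo_tool:
  deltas:
    - [-0.04, 0, 0.05, 0, 0, 0]
    - [-0.04, 0, 0.05, 0, 0, 0]
    - [0, 0, 0, 0, 0, 0]

```text
clock: 43.78
eef_pos: [454.3, 406.1, 33.4]
eef_rot: [-0.18, 0.918, -0.067, -0.347]
contact_force: [0.9, 0.6, 4.8]
grip_width: 37.0
grasp_force: 45.8
```

Request:
servo_tool:
  deltas:
    - [-0.02, 0, 0.02, 0, 0, 0]
    - [0, 0, 0, 0, 0, 0]

```text
clock: 44.02
eef_pos: [454.3, 406.1, 33.4]
eef_rot: [-0.18, 0.918, -0.067, -0.347]
contact_force: [1.7, 0.5, 9.1]
grip_width: 37.2
grasp_force: 46.4
```

Request:
servo_tool:
  deltas:
    - [0, 0, 0, 0, 0, 0]
    - [0, 0, 0, 0, 0, 0]
    - [0, 0, 0, 0, 0, 0]
    - [0, 0, 0, 0, 0, 0]
    - [0, 0, 0, 0, 0, 0]
  gripper: 0.36

```text
clock: 44.65
eef_pos: [454.1, 405.9, 31.0]
eef_rot: [-0.18, 0.918, -0.067, -0.348]
contact_force: [-0.1, -0.7, 0.5]
grip_width: 54.8
grasp_force: 0.0
```

Request:
servo_tool:
  deltas:
    - [0, 0, -0.5, 0, 0, 0]
    - [0, 0, -0.7, 0, 0, 0]
    - [0, 0, -0.7, 0, 0, 0]
    - [0, 0, -0.7, 0, 0, 0]
    - [0.3, 0, -0.7, 0, 0, 0]
    - [0.7, 0, -0.7, 0, 0, 0]
    - [0.7, 0, -0.7, 0, -0.5, 0]
    - [0.3, 0, 0, 0, -1, 0]
    - [0.3, 0, 0, 0, -1, 0]
    - [0, 0, 0, 0, -1, 0]
    - [0, 0, 0, 0, -1, 0]
    - [0, 0, 0, 0, -1, 0]
    - [0, 0, 0, 0, 0, 0]

```text
clock: 46.28
eef_pos: [465.1, 403.2, 175.8]
eef_rot: [-0.191, 0.981, -0.002, -0.026]
contact_force: [0.9, 0.1, 0.4]
grip_width: 54.5
grasp_force: 0.0
```

Request:
servo_tool:
  deltas:
    - [0, 0, -1, 0, 0, 0]
    - [0.9, 0.7, -0.5, 0, 0, 0]
    - [0.9, 0.7, 0, 0, 0, 0]
    - [0.9, 0.7, 0, 0, 0, 0]
    - [0.9, 0.7, 0, 0, 0, 0]
    - [0.9, 0.7, 0, 0, 0, 0]
    - [0.9, 0.7, 0, 0, 0, 0]
    - [0.9, 0.7, 0, 0, 0, 0]
    - [0, 0, 0, 0, 0, 0]
    - [0, 0, 0, 0, 0, 0]

```text
clock: 47.52
eef_pos: [242.6, 471.9, 229.5]
eef_rot: [-0.19, 0.981, -0.002, -0.025]
contact_force: [0.2, 0.0, 1.1]
grip_width: 54.8
grasp_force: 0.0
```

```bash
python3 -c "
from h import *
print(r.state()['eef_pos'])
s=r.read_camera('scene');t=r.read_camera('top')
print(proj(t,[535.7,-133.6,76]))
cv2.imwrite('pics/f.png',np.hstack([cv2.resize(t['img'][130:290,150:470],(400,300),interpolation=2),cv2.resize(s['img'][110:330,140:440],(400,300))]))"
```

```text
[242.5758057  471.92547004 229.45314644]
(np.float64(389.4706663184005), np.float64(188.41052293755))
```

View pics/f.png

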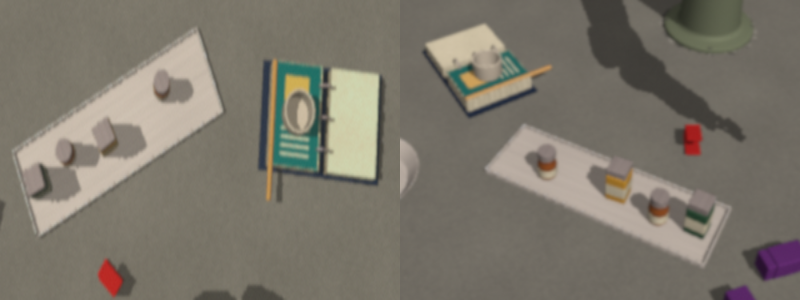

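The final check shows yellow and green standing lid up in the tray with both jars upright. The clip has not moved, and the ramekin is on the middle of the teal face (rim at (389,189), as predicted).

```bash
python3 -c "
from station import r
print(r.sign_off())"
```

```text
the job is handed in; nothing more can be done
None
```

I turned the leaf teal face up, stood the ramekin on the middle of it, and stood the yellow and green tins lid up in the tray; the jars and clip are untouched, no red or blue tin was present, and the job is handed in without a verdict returned.

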